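# Vent the test cage, work the sagging bolt over its bent keeper and hold the gate ajar

### The job

First turn the blue-handled vent valve to half open (45 degrees, handle over the green mark) and leave it there. Then take the red grip of the sagging bolt on top of the yellow gate, lift the bolt so that its head clears the bent-up lip of the keeper, draw it out of the keeper and pull the self-closing gate about 20 degrees open. Finish still holding the gate ajar at that angle by the bolt or the gate, and leave the other things on the bench where they are.

Things in the scene. Friction and masses are not known exactly. Their poses are not given: they have to be found in the camera images.
- cage: Small grey fixed test cage, 110 mm deep (its x), 330 mm wide (its y), rails 127 mm high. Origin on the bench under its centre; x points to its back, y to the hinge side (towards the valve), z up. Its front is closed by the yellow gate, in the plane x = -0.040; the latch post with the steel keeper on top is at y = -0.150.
- keeper (a point): Middle of the top edge of the keeper's bent-up lip (steel, 4 mm thick, 48 mm across, top edge 144 mm above the bench), on the hinge side of the bolt head. Two cheeks up to z = 0.185 stand in front of and behind the head and stop the gate from opening; the keeper is open above.
- gate: Yellow barred gate, 266 mm long, 14 mm thick, from z = 0.026 to 0.124; two dark strap guides for the bolt on its top reach z = 0.178. Origin on the hinge axis at bench height; closed, its -y points along the gate to the latch post. The gate carries the bolt.
- gate_hinge (a point): Point on the gate's vertical hinge axis, 200 mm above the bench; the gate extends from here in the cage's -y direction when closed.
- gate_swing (a joint): Opening angle of the gate, rad: 0 closed, growing as its latch end swings towards the cage's -x (to the robot; clockwise seen from above); limit 1.2. A spring closes it: torque about 0.4 N m closed, 0.75 N m at 0.35 rad (roughly 4 to 5 N at the bolt grip).
- bolt_grip (a point): Middle of the red upright round grip of the bolt: 18 mm diameter, 47 mm high, 23 mm below to 24 mm above this point. At the start 200 mm above the bench, 196 mm from the hinge axis. The bolt is a 10 mm rod along the gate's top, axis 50 mm below this point; the strap guides on either side (38 and 80 mm away) end 22 mm below it.
- bolt_head (a point): Centre of the steel button head (30 mm diameter, 10 mm long along the rod) at the latch end of the bolt, 90 mm from the grip's axis and 50 mm below the grip point. At the start it sits in the keeper, behind the lip, whose top edge is 9 mm above the head's lowest point.
- bolt_draw (a joint): How far the bolt is drawn along the gate towards the hinge, m: 0 shot home, 0.042 fully drawn; friction about 1.5 N, stays where left. Blocked at about 0.006 by the lip unless the bolt is lifted. The head is clear of lip and cheeks from 0.020 on.
- bolt_lift (a joint): How far the bolt is raised in its loose guides, m: 0 sagged down, limit 0.016; it must be above 0.009 to pass the lip. The bolt weighs about 2.5 N and drops back when let go.
- valve: Fixed brass ball valve on a steel foot (70 x 70 mm), in a 22 mm pipe that runs along its y at z = 0.072 into the cage. Origin on the bench under the stem; same axes as the cage (turned with it). A white quadrant under the lever bears a red mark (closed), a green mark (half open) and a black mark (fully open).
- valve_stem (a point): Point on the valve's vertical stem axis, 135 mm above the bench, at the height of the lever's handle.
- lever_grip (a point): Middle of the blue handle of the valve lever (55 mm long, 16 mm wide, 16 mm high), 85 mm from the stem axis, 135 mm above the bench.
- valve_turn (a joint): Valve opening, rad: 0 closed (lever points along the valve's -x), pi/4 half open (over the green mark), pi/2 fully open (lever along the valve's -y, over the pipe to the cage); grows counterclockwise seen from above. Friction 0.15 N m; stays where left.
- paint_tin: Bystander: small paint tin, 78 mm across, 77 mm high; origin under its centre.
- wood_block: Bystander: grey wooden block 60 x 110 x 45 mm; origin under its centre.
- duct_tape: Bystander: roll of grey duct tape, 99 mm across, 48 mm high, lying flat; origin under its centre.
- square_bar: Bystander: rusty square bar offcut, 22 x 160 x 22 mm; origin under its centre.
- bolt_jar: Bystander: clear jar with a lid, 72 mm across, 102 mm high; origin under its centre.

How it is judged (in metres and radians):
On the way, in this order (a step that is already met when the one before it is completed fails the run):
1. the valve is set to half open (45 +- 7 degrees) while the gate is still shut and bolted (value of joint valve_turn between 0.663 and 0.908 rad and value of joint gate_swing below 0.05 rad and value of joint bolt_draw below 0.012 m), for 0.3 s.
2. the bolt is drawn clear of the keeper (value of joint bolt_draw above 0.018 m), for 0.1 s.
At the end, for the whole second after the job is handed in: The valve stands at 45 +- 7 degrees; the bolt is drawn at least 18 mm; the gate stands still, open by 20 +- 8 degrees, against its closing spring, with the fingers pressing on the gate or its bolt with more than 1 N (still held) (value of joint valve_turn between 0.663 and 0.908 rad and value of joint gate_swing between 0.21 and 0.49 rad and velocity of joint gate_swing between -0.05 and 0.05 rad/s and value of joint bolt_draw above 0.018 m and contact force between the fingers and gate above 1 N); the arm keeps its last pose, push and grip.
It fails at once if a bystander (duct tape, square bar, jar, paint tin, wooden block) is pushed more than 30 mm (distance of any of duct_tape, square_bar, bolt_jar, paint_tin, wood_block from where it was at the start of the episode above 0.03 m).
It also fails if it takes over 45 s, if anything falls off the work surface, if the arm or the gripper's body presses on something with over 40 N, if the wrist force passes 120 N, or if a joint passes its speed limit or range.

### The arm

A 7-joint arm with a two-finger parallel gripper is mounted at the origin on the work surface; the furniture and walls round the work are solid. World frame = base frame: x ahead of the robot, y to its left, z up, the work surface at z = 0. Lengths are in m, angles in degrees, forces in N, time in s.
With the tool pointing down it reaches from about 0.425 to 0.975 m from the base axis. Payload 16.7 kg.
Tool frame: the origin (TCP) lies midway between the tips of the shut fingers; the grasp point (between the pads) lies 19 mm behind it (env.pinch_z is the distance from the TCP to the grasp point, in m); z points along the fingers, y is the direction in which the jaws open and shut (so a half turn about z gives the same grasp; the last joint's range is limited). The gripper opens to 85 mm and grips with 20 to 120 N. Pads are 22 mm wide; open, the fingers measure 114 mm over their backs; the gripper's body (76 mm by 85 mm) begins 54 mm behind the grasp point. The pads swing forward as they close: fully open they stand 13 mm farther back than shut.
Start: joints at [57.496, 24.414, 4.234, 92.017, -1.954, 63.644, -3.845], TCP at [0.274, -0.617, 0.231] pointing down, gripper open.
Joint ranges: [-163.25, 163.25], [-28.42, 122.38], [-70.27, 78.77], [12.13, 141.07], [-58.53, 238.53], [9.26, 117.41], [-156.51, 156.51]. Speed limits (degrees/s): [108.29, 108.29, 136.94, 136.94, 172.46, 172.46, 172.46].

### API

Orientations are given as a 3x3 rotation matrix whose columns are the frame's x, y, z axes.
In Python, from plant import env gives the robot as it stands. Calls block until the motion is done:
- env.move_to(position, orientation): joint-space move of the TCP to a pose.
- env.servo_line(position, ori=None, speed=0.15, until_force=None): straight line of the TCP; ori=None keeps the orientation; speed is the mean speed in m/s. With until_force (N) it stops when the force on the tool has changed by that much, and returns True; else False.
- env.goto_joints(angles): joint-space move.
- env.gripper_to(opening, f_grip=None): finger opening in m; f_grip is the grip in N (None keeps the last); returns when the fingers have stopped.
- env.hold(seconds).
- env.inverse_kinematics(position, orientation): joint angles nearest the present ones, or None.
- env.grab_frame(name): name is "scene" or "top" or "wrist"; returns (picture, depth): 400x640x3 uint8, red, green, blue; 400x640 float32, m along the optical axis (not along the pixel's ray), 0 where there is no reading.
- env.camera_model(name): a dict with "fx", "fy", "cx", "cy" (pixels), "R" (3x3) and "t" (3): a world point X has camera coordinates R X + t. Camera axes: x right, y down, z forward; pixel columns grow to the right and rows downward; lengths in m; the calibration is good to about 2 mm. A picture is of the moment at which its call begins: read the wrist's pose just before it. camera_model takes no time and is no camera call; for the wrist camera it gives the pose at the moment of the call.
A pose or a line that the arm cannot do raises env.PlanningError and nothing moves.
- env.close_job(): hands the job in, once; it reports no verdict.
Readings, each from a call of its own:
- env.current_time_s(): time.
- env.current_joint_positions(): joint angles.
- env.current_qd(): joint speeds.
- env.current_joint_efforts(): joint torques, N m.
- env.current_tool_pos(): TCP position.
- env.current_tcp_rot(): TCP orientation.
- env.current_force(): force on the tool from outside, world axes, zero at the start.
- env.current_wrist_torque(): the same for the moment, N m.
- env.current_finger_gap(): finger opening in m.
Only numpy, scipy, OpenCV 4.12 (cv2) and the standard library are available. Lean on these libraries where they do the work, as an engineer would, in place of code of your own. Each camera call takes 0.05 s, during which the arm holds its last target.

## Working session

There is one attempt and no reset: what is moved stays moved. The work goes in short steps, each a Python script; the robot and the scene stay as the last script left them, time stands still between calls to the robot, and variables do not carry over. Pictures are saved under pics/ and viewed, and the job is handed in when it is done.

```bash
ls; mkdir -p pics; python3 - <<'E'
from plant import env
import cv2,numpy as np
for n in("scene","top"):
    p,d=env.grab_frame(n); cv2.imwrite(f"pics/{n}0.png",p[:,:,::-1]); np.save(f"pics/{n}0.npy",d)
    np.savez(f"pics/{n}0.npz",p=p,d=d,**env.camera_model(n))
    m=env.camera_model(n); print(n,m["fx"],np.round(-m["R"].T@m["t"],3),np.round(m["R"],2).tolist())
print(env.current_time_s(),env.current_tool_pos(),env.current_tcp_rot())
E
```

```text
pics
scene 378.26641478749934 [-0.03  0.76  0.76] [[-0.73, -0.68, 0.02], [-0.46, 0.48, -0.75], [0.5, -0.55, -0.67]]
top 440.9384902078191 [0.271 0.235 1.301] [[0.03, -1.0, 0.0], [-0.99, -0.03, -0.15], [0.15, 0.0, -0.99]]
0.1 [ 0.27372986 -0.61660027  0.23068869] [[ 9.13990739e-01  4.05734710e-01 -5.23142046e-04]
 [ 4.05735042e-01 -9.13990181e-01  1.01217366e-03]
 [-6.74727078e-05 -1.13737441e-03 -9.99999351e-01]]
```

View pics/scene0.png

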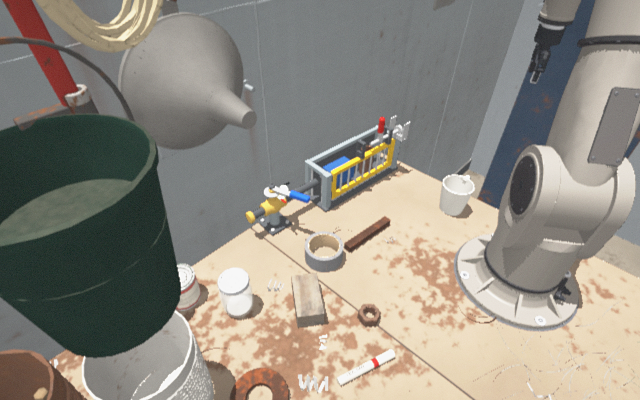

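View pics/top0.png

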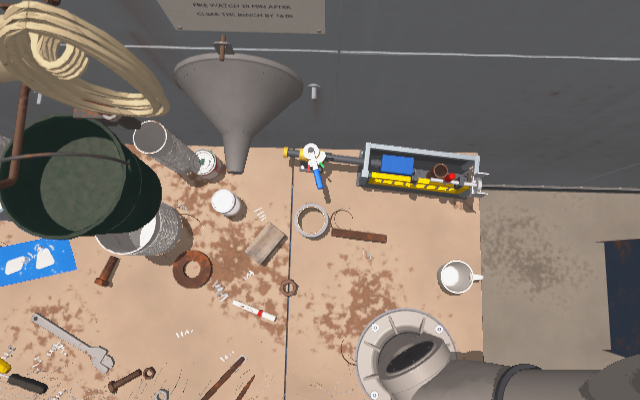

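The top view shows the gate at (355-480,145-200), the red grip at about (452,177) and the blue handle at about (320,178). I'll zoom in and compute the points.

```bash
cat > h.py <<'E'
import numpy as np,cv2
def load(f): return np.load(f)
def world(z,u,v,d):
    c=np.stack([(u-z["cx"])/z["fx"]*d,(v-z["cy"])/z["fy"]*d,d],-1)
    return (c-z["t"])@z["R"]
def cloud(z):
    v,u=np.mgrid[0:400,0:640]; return world(z,u,v,z["d"].astype(float))
E
python3 - <<'E'
from h import *
for n,(u0,v0,u1,v1) in dict(top=(270,130,500,210),scene=(240,100,420,240)).items():
    z=load(f"pics/{n}0.npz"); p=z["p"]
    s=min(800/(u1-u0),600/(v1-v0))
    cv2.imwrite(f"pics/{n}0z.png",cv2.resize(p[v0:v1,u0:u1,::-1],None,fx=s,fy=s,interpolation=cv2.INTER_CUBIC))
    W=cloud(z); hsv=cv2.cvtColor(p,cv2.COLOR_RGB2HSV); H,S,V=cv2.split(hsv); ok=z["d"]>0
    roi=np.zeros(ok.shape,bool); roi[v0:v1,u0:u1]=1
    for nm,m in dict(red=((H<8)|(H>172))&(S>170)&(V>90),blue=(abs(H.astype(int)-108)<12)&(S>150),yel=(abs(H.astype(int)-26)<6)&(S>170)).items():
        m=m&roi&ok
        k,l,st,c=cv2.connectedComponentsWithStats(m.astype(np.uint8))
        for i in range(1,k):
            if st[i,4]>12:
                q=W[l==i]; print(n,nm,st[i],c[i].round(1),q.mean(0).round(3),np.percentile(q,3,0).round(3),np.percentile(q,97,0).round(3))
E
```

```text
top red [445 173  10   9  61] [449.5 177. ] [ 0.491 -0.073  0.208] [ 0.483 -0.09   0.152] [ 0.508 -0.066  0.226]
top blue [379 154  35  22 586] [396.7 164.5] [0.547 0.042 0.088] [ 0.522 -0.001  0.07 ] [0.574 0.083 0.095]
top blue [313 169  10  20 102] [317.7 178.5] [0.491 0.261 0.142] [0.468 0.252 0.139] [0.514 0.271 0.147]
top yel [368 172 101  22 847] [411.7 182.8] [ 0.497 -0.002  0.081] [ 0.479 -0.137  0.012] [0.52  0.112 0.128]
scene red [378 117   7  16  72] [381.1 124.6] [ 0.486 -0.07   0.206] [ 0.481 -0.078  0.185] [ 0.494 -0.065  0.224]
scene blue [323 157  26  15 142] [335.3 163.3] [0.559 0.039 0.09 ] [ 0.544 -0.003  0.079] [0.577 0.08  0.093]
scene blue [351 168   3   9  16] [351.8 171.9] [0.518 0.007 0.061] [0.516 0.003 0.047] [0.52  0.011 0.075]
scene blue [343 172   4   9  21] [344.7 176. ] [0.521 0.037 0.06 ] [0.52  0.031 0.044] [0.523 0.045 0.074]
scene blue [290 191  20  11 130] [299.3 195.9] [0.491 0.258 0.136] [0.464 0.197 0.073] [0.552 0.273 0.144]
scene yel [332 139  63  59 652] [361.8 167.7] [ 0.493 -0.011  0.081] [ 0.477 -0.141  0.033] [0.508 0.115 0.125]
```

View pics/top0z.png

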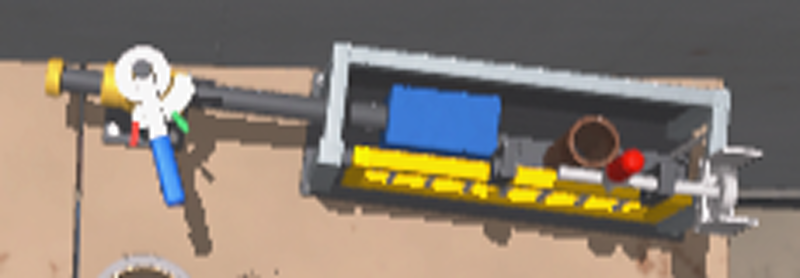

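View pics/scene0z.png

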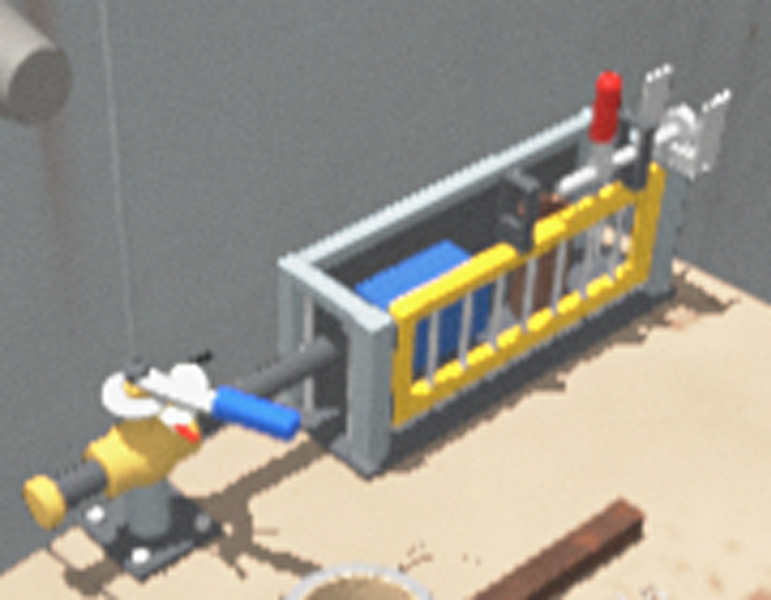

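```bash
python3 - <<'E'
from h import *
z=load("pics/top0.npz"); W=cloud(z);p=z["p"]
hsv=cv2.cvtColor(p,cv2.COLOR_RGB2HSV);H,S,V=cv2.split(hsv);ok=z["d"]>0
# gate yellow line direction, top points
for n in("top","scene"):
    z=load(f"pics/{n}0.npz"); W=cloud(z);H,S,V=cv2.split(cv2.cvtColor(z["p"],cv2.COLOR_RGB2HSV));ok=z["d"]>0
    m=(abs(H.astype(int)-26)<6)&(S>150)&ok&(W[...,2]>.117)&(W[...,2]<.131)&(W[...,1]<.14)&(W[...,1]>-.2)&(W[...,0]>.4)
    q=W[m]; 
    l=cv2.fitLine(q[:,:2].astype(np.float32),cv2.DIST_HUBER,0,.01,.01).ravel(); print(n,len(q),l,np.degrees(np.arctan2(l[1],l[0])),q.min(0),q.max(0))
    # blue handle axis
    m=(abs(H.astype(int)-108)<12)&(S>130)&ok&(W[...,2]>.138)&(W[...,2]<.15)&(W[...,1]>.2)&(W[...,1]<.3)
    q=W[m]; l=cv2.fitLine(q[:,:2].astype(np.float32),cv2.DIST_HUBER,0,.01,.01).ravel(); print(n,len(q),l,np.degrees(np.arctan2(l[1],l[0])),q.min(0),q.max(0))
z=load("pics/top0.npz"); W=cloud(z)
# walls/funnel: cloud near workspace with z>.2
m=(W[...,2]>.2)&(W[...,0]>.3)&(W[...,0]<.9)&(z["d"]>0)
import numpy as np
for y in np.arange(-.4,.9,.1):
    k=m&(abs(W[...,1]-y)<.05)&(W[...,0]<.9); q=W[k]
    if len(q): print(round(y,1),"minx",q[:,0].min().round(3),"z at",q[q[:,0].argmin(),2].round(3), "zmax",q[:,2].max().round(2))
E
```

```text
top 367 [0.11122017 0.9937958  0.49763638 0.01025366] 83.61434 [ 0.4747138  -0.14599421  0.11714125] [0.51444337 0.11689429 0.13053942]
top 107 [0.9662194  0.25772074 0.49091417 0.2608181 ] 14.934862 [0.46430849 0.24895117 0.13805616] [0.5173899  0.2743303  0.14969724]
scene 277 [ 9.0328388e-02  9.9591202e-01  4.9329647e-01 -7.7291095e-04] 84.8175 [ 0.47360115 -0.1489813   0.11705361] [0.51131166 0.11634315 0.12746766]
scene 102 [0.9639665  0.26602376 0.48667204 0.2618492 ] 15.4277935 [0.46145745 0.24839627 0.13809721] [0.51410816 0.27342696 0.14450531]
-0.4 minx 0.649 z at 0.338 zmax 0.51
-0.3 minx 0.646 z at 0.55 zmax 0.65
-0.2 minx 0.647 z at 0.549 zmax 0.72
-0.1 minx 0.482 z at 0.215 zmax 0.72
-0.0 minx 0.646 z at 0.548 zmax 0.72
0.1 minx 0.646 z at 0.547 zmax 0.71
0.2 minx 0.645 z at 0.551 zmax 0.71
0.3 minx 0.562 z at 0.45 zmax 0.71
0.4 minx 0.442 z at 0.434 zmax 0.7
0.5 minx 0.487 z at 0.802 zmax 0.87
0.6 minx 0.321 z at 0.502 zmax 0.86
0.7 minx 0.3 z at 0.511 zmax 0.77
0.8 minx 0.3 z at 0.203 zmax 0.66
```

```bash
python3 - <<'E'
from h import *
from plant import env
for n in("top","scene"):
    z=load(f"pics/{n}0.npz"); W=cloud(z);p=z["p"];H,S,V=cv2.split(cv2.cvtColor(p,cv2.COLOR_RGB2HSV));ok=z["d"]>0
    near=ok&(abs(W[...,1]-.28)<.06)&(abs(W[...,0]-.56)<.06)
    w=near&(S<40)&(V>180)&(W[...,2]>.1)&(W[...,2]<.17); q=W[w]; print(n,"white hub",len(q),np.median(q,0).round(3),q.min(0).round(3),q.max(0).round(3))
    g=near&(H>45)&(H<80)&(S>120); print("green",W[g].mean(0).round(3),g.sum())
    r=near&((H<8)|(H>172))&(S>150); print("red",W[r].mean(0).round(3),r.sum())
    red=ok&((H<8)|(H>172))&(S>170)&(abs(W[...,1]+.07)<.03)&(W[...,0]>.46)&(W[...,0]<.52)&(W[...,2]>.19)
    q=W[red]; print("grip",q.mean(0).round(4),q.min(0).round(3),q.max(0).round(3), np.median(q[q[:,2]>.215],0) )
    f=ok&(W[...,1]>.2)&(W[...,1]<.55)&(W[...,0]>.35)&(W[...,0]<.62)&(W[...,2]>.2)
    q=W[f]
    for zz in np.arange(.2,.8,.05):
        k=q[(q[:,2]>zz)&(q[:,2]<=zz+.05)]
        if len(k): print("funnel",zz.round(2),k.min(0).round(3),k.max(0).round(3))
def T(p,a):
    c,s=np.cos(np.radians(a)),np.sin(np.radians(a)); return p,np.array([[c,s,0],[s,-c,0],[0,0,-1]])
for p,a in [((.49,.26,.116),15),((.505,.228,.116),39),((.49,.26,.2),15),((.49,-.073,.186),84),((.49,-.073,.186),-96),((.434,-.03,.2),64),((.434,-.03,.2),-116)]:
    q=env.inverse_kinematics(*T(np.array(p),a)); print(p,a,None if q is None else np.round(q,1))
E
```

```text
top white hub 300 [0.559 0.275 0.122] [0.519 0.243 0.114] [0.592 0.304 0.14 ]
green [0.538 0.253 0.102] 12
red [0.525 0.288 0.12 ] 11
grip [ 0.4895 -0.0708  0.2152] [ 0.483 -0.08   0.19 ] [ 0.499 -0.066  0.226] [ 0.49061335 -0.07266298  0.222659  ]
funnel 0.35 [0.581 0.319 0.394] [0.602 0.339 0.4  ]
funnel 0.4 [0.442 0.294 0.402] [0.62  0.541 0.45 ]
funnel 0.45 [0.442 0.299 0.45 ] [0.62  0.541 0.5  ]
funnel 0.5 [0.552 0.317 0.5  ] [0.62  0.525 0.55 ]
funnel 0.55 [0.504 0.372 0.55 ] [0.62 0.55 0.6 ]
funnel 0.6 [0.499 0.483 0.6  ] [0.538 0.549 0.65 ]
funnel 0.65 [0.496 0.472 0.65 ] [0.527 0.506 0.7  ]
funnel 0.7 [0.496 0.47  0.7  ] [0.529 0.502 0.75 ]
funnel 0.75 [0.487 0.474 0.75 ] [0.532 0.55  0.8  ]
funnel 0.8 [0.487 0.486 0.8  ] [0.551 0.55  0.85 ]
scene white hub 207 [0.554 0.28  0.121] [0.516 0.241 0.116] [0.592 0.305 0.137]
green [nan nan nan] 0
red [0.524 0.285 0.116] 10
grip [ 0.4862 -0.07    0.2095] [ 0.481 -0.081  0.19 ] [ 0.495 -0.065  0.225] [ 0.48725443 -0.06937334  0.22182209]
funnel 0.3 [0.577 0.352 0.308] [0.62  0.516 0.35 ]
funnel 0.35 [0.524 0.271 0.35 ] [0.62  0.531 0.4  ]
funnel 0.4 [0.44  0.293 0.4  ] [0.62  0.543 0.45 ]
funnel 0.45 [0.441 0.295 0.45 ] [0.62  0.546 0.5  ]
funnel 0.5 [0.554 0.313 0.5  ] [0.62 0.53 0.55]
funnel 0.55 [0.503 0.374 0.55 ] [0.62 0.55 0.6 ]
funnel 0.6 [0.498 0.494 0.6  ] [0.539 0.55  0.625]
(0.49, 0.26, 0.116) 15 [  -1.2   26.4  -41.6  111.5   22.5   50.4 -129.5]
(0.505, 0.228, 0.116) 39 [   7.3   28.4  -48.2  111.3   26.7   52.  -105.4]
(0.49, 0.26, 0.2) 15 [   5.1   21.6  -48.7  107.2   18.7   59.6 -126.3]
(0.49, -0.073, 0.186) 84 [ 24.4  12.4 -26.2 116.    6.8  53.  -11.5]
(0.49, -0.073, 0.186) -96 [ -55.2   23.3   70.9  119.9  -27.    55.3 -155.7]
(0.434, -0.03, 0.2) 64 [ 22.1   5.4 -27.9 121.9   3.2  53.3 -33.5]
(0.434, -0.03, 0.2) -116 [ 50.8   9.9 -59.1 120.7  10.4  54.7 140.1]<stdin>:7: RuntimeWarning: Mean of empty slice.
  ret = um.true_divide(
```

```bash
cat >> h.py <<'E'
def R(a):
    c,s=np.cos(np.radians(a)),np.sin(np.radians(a)); return np.array([[c,s,0],[s,-c,0],[0,0,-1.]])
E
python3 - <<'E'
from h import *
from plant import env
env.servo_line([0.19,-0.428,0.34],speed=.2)
q=np.array(env.current_joint_positions()); print(q.round(1))
q[0]-=90; 
env.goto_joints(list(q)); print(env.current_tool_pos().round(3))
for a in (15.2,195.2):
  for p in ([.489,.2615,.2],[.489,.2615,.116],[.505,.228,.116]):
    s=env.inverse_kinematics(np.array(p),R(a)); print(a,p,None if s is None else np.round(s,1))
m=env.camera_model("wrist"); p,d=env.grab_frame("wrist"); np.savez("pics/w1.npz",p=p,d=d,**m); cv2.imwrite("pics/w1.png",p[:,:,::-1])
print(env.current_time_s(),env.current_force().round(1))
E
```

```text
[ 55.4  -0.4   2.7 109.3   0.   71.2  -7.9]
[0.429 0.189 0.339]
15.2 [0.489, 0.2615, 0.2] [ -39.5   15.     5.6  109.7   -1.8   55.3 -107.9]
15.2 [0.489, 0.2615, 0.116] [ -40.1   21.1    6.4  113.8   -3.3   45.3 -106.6]
15.2 [0.505, 0.228, 0.116] [ -37.2   21.1    7.6  113.9   -3.9   45.2 -102.2]
195.2 [0.489, 0.2615, 0.2] [-34.1  15.1  -0.8 109.4   0.3  55.5  70.2]
195.2 [0.489, 0.2615, 0.116] [-33.6  21.   -1.4 113.4   0.7  45.5  69.7]
195.2 [0.505, 0.228, 0.116] [-3.110e+01  2.100e+01  2.000e-01  1.136e+02 -1.000e-01  4.550e+01
  7.430e+01]
3.825 [ 0.2 -0.1 -0.7]
```

View pics/w1.png

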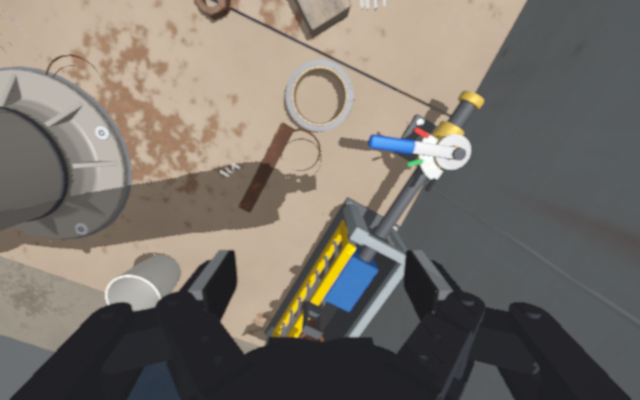

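The wrist view shows the blue handle at (370-415,145), the stem at about (459,153), and the red (422,131) and green (414,161) marks on either side of the lever.

```bash
python3 - <<'E'
from h import *
z=load("pics/w1.npz"); W=cloud(z);p=z["p"];H,S,V=cv2.split(cv2.cvtColor(p,cv2.COLOR_RGB2HSV))
m=np.zeros(H.shape,bool); m[110:180,350:480]=1
b=m&(abs(H.astype(int)-108)<12)&(S>130)&(W[...,2]>.138)
q=W[b]; l=cv2.fitLine(q[:,:2].astype(np.float32),2,0,.01,.01).ravel(); print("blue",b.sum(),q.mean(0).round(4),q.min(0).round(3),q.max(0).round(3),np.degrees(np.arctan2(l[1],l[0])))
lo,hi=np.percentile((q[:,:2]-q[:,:2].mean(0))@l[:2],[1,99]); print(lo,hi, "mid", q[:,:2].mean(0)+l[:2]*(lo+hi)/2)
for nm,k in dict(red=((H<8)|(H>172))&(S>150),green=(H>45)&(H<80)&(S>100)).items():
    k=m&k; print(nm,k.sum(),np.median(W[k],0).round(4))
u,v=458,153; print("stem top",W[150:157,455:462].reshape(-1,3).mean(0).round(4))
# cage: blue-grey frame edges; yellow top edge
y=(abs(H.astype(int)-26)<6)&(S>150)&(abs(W[...,2]-.124)<.004)&(W[...,1]<.14); q=W[y]
l=cv2.fitLine(q[:,:2].astype(np.float32),2,0,.01,.01).ravel();print("gate",y.sum(),q.mean(0),np.degrees(np.arctan2(l[1],l[0])))
E
```

```text
blue 577 [0.4885 0.2608 0.1442] [0.399 0.248 0.138] [0.516 0.275 0.482] 13.452292
-0.024892344915953074 0.025397463791500405 mid [0.4887483  0.26085245]
red 64 [0.5212 0.2886 0.1208]
green 62 [0.5326 0.2525 0.1208]
stem top [0.5676 0.2835 0.1391]
gate 828 [0.50065319 0.04346997 0.1237901 ] 84.133965
```

```bash
cat >> h.py <<'E'
STEM=np.array([.5708,.2833])
def lev(a,z,r=.085):
    t=np.radians(a); return np.array([STEM[0]+r*np.cos(t),STEM[1]+r*np.sin(t),z])
E
python3 - <<'E'
from h import *
from plant import env
a=195.4
env.move_to(lev(a,.20),R(a))
print(env.current_joint_positions().round(1),env.current_time_s())
print(env.servo_line(lev(a,.119),speed=.1,until_force=12), env.current_force().round(1))
env.gripper_to(0.0,20); print(env.current_finger_gap(),env.current_force().round(1))
for b in np.linspace(a,219.1,5)[1:]:
    env.servo_line(lev(b,.119),ori=R(b),speed=.05)
    print(b,env.current_force().round(1),env.current_wrist_torque().round(2))
print(env.current_time_s(),env.current_tool_pos())
E
```

```text
[-34.   15.   -0.8 109.5   0.3  55.5  70.3] 5.1083
False [ 0.6  0.2 -1.1]
0.015610003633182797 [-1.4 -0.7  3.3]
201.325 [-1.5 -1.9  5.5] [-0.4   0.26  0.04]
207.25 [-0.9 -2.6  6.1] [-0.48  0.35  0.02]
213.175 [-2.1 -2.   6.9] [-0.48  0.4   0.08]
219.1 [-1.7 -2.4  7.8] [-0.57  0.46  0.09]
8.0 [0.504739   0.22981034 0.11911261]
```

```bash
python3 - <<'E'
from h import *
from plant import env
env.gripper_to(0.06); env.servo_line(lev(219.1,.21)); 
env.servo_line([.42,.17,.33],speed=.25)
m=env.camera_model("wrist"); p,d=env.grab_frame("wrist"); np.savez("pics/w2.npz",p=p,d=d,**m); cv2.imwrite("pics/w2.png",p[:,:,::-1])
p,d=env.grab_frame("top"); np.savez("pics/t2.npz",p=p,d=d,**env.camera_model("top")); cv2.imwrite("pics/t2.png",cv2.resize(p[120:240,260:500,::-1],None,fx=3,fy=3))
print(env.current_time_s(),env.current_joint_positions().round(1))
for n in("w2","t2"):
    z=load(f"pics/{n}.npz"); W=cloud(z);H,S,V=cv2.split(cv2.cvtColor(z["p"],cv2.COLOR_RGB2HSV))
    b=(abs(H.astype(int)-108)<12)&(S>130)&(abs(W[...,2]-.143)<.006)&(abs(W[...,1]-.235)<.05)&(abs(W[...,0]-.5)<.05)
    q=W[b]; 
    if len(q):
        l=cv2.fitLine(q[:,:2].astype(np.float32),2,0,.01,.01).ravel(); print(n,len(q),q.mean(0).round(4),np.degrees(np.arctan2(l[1],l[0])), np.degrees(np.arctan2(*(STEM-q.mean(0)[:2])[::-1])))
E
```

```text
10.1333 [-2.480e+01 -1.100e+00 -5.300e+00  1.113e+02 -1.000e-01  6.990e+01
  9.910e+01]
w2 456 [0.5026 0.2294 0.1422] 38.877773 38.31438362049716
t2 93 [0.5074 0.2336 0.142 ] 34.248096 38.0984706999234
```

View pics/w2.png

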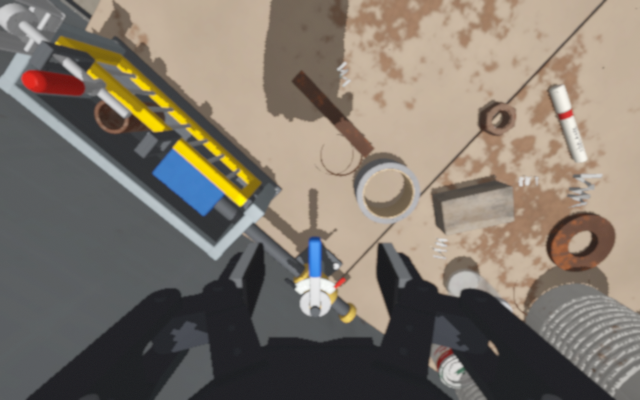

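View pics/t2.png

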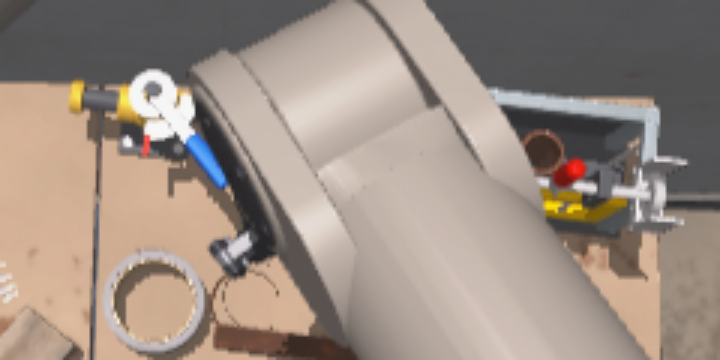

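```bash
python3 - <<'E'
from h import *
from scipy.optimize import least_squares
from plant import env
for f in("top0","scene0","w1","w2","t2"):
    z=load(f"pics/{f}.npz"); W=cloud(z);H,S,V=cv2.split(cv2.cvtColor(z["p"],cv2.COLOR_RGB2HSV))
    k=((H<8)|(H>172))&(S>150)&(abs(W[...,1]+.072)<.025)&(abs(W[...,0]-.49)<.025)&(W[...,2]>.18)&(W[...,2]<.218)
    q=W[k]
    if len(q)<8: print(f,len(q)); continue
    r=least_squares(lambda c:np.hypot(q[:,0]-c[0],q[:,1]-c[1])-.009,q[:,:2].mean(0)+[.005,-.005],loss="huber",f_scale=.001)
    k2=((H<8)|(H>172))&(S>150)&(abs(W[...,1]+.072)<.025)&(abs(W[...,0]-.49)<.025)&(W[...,2]>.221)
    print(f,len(q),r.x.round(4),np.sqrt(np.mean(r.fun**2)).round(4),"top",k2.sum(),W[k2].mean(0).round(4) if k2.any() else "")
for a in (84.1,264.1):
    for p in ([.491,-.073,.26],[.491,-.073,.186],[.491,-.073,.198],[.437,-.03,.198]):
        s=env.inverse_kinematics(np.array(p),R(a if p[0]>.45 else a-20)); print(a,p,None if s is None else np.round(s,1))
E
```

```text
top0 25 [ 0.4909 -0.0749] 0.0004 top 27 [ 0.4903 -0.0737  0.2237]
scene0 61 [ 0.4901 -0.0754] 0.0015 top 14 [ 0.4884 -0.0732  0.2234]
w1 0
w2 706 [ 0.4901 -0.0746] 0.0005 top 316 [ 0.4889 -0.0727  0.2233]
t2 29 [ 0.4909 -0.0753] 0.0007 top 28 [ 0.4902 -0.0735  0.2237]
84.1 [0.491, -0.073, 0.26] [ -8.    5.8   9.8 113.   -1.1  61.3  -3.7]
84.1 [0.491, -0.073, 0.186] [ -8.5  10.6  10.7 117.8  -2.5  51.9  -2.3]
84.1 [0.491, -0.073, 0.198] [ -8.5   9.7  10.6 117.1  -2.2  53.4  -2.6]
84.1 [0.437, -0.03, 0.198] [-10.1   4.    5.9 123.4  -0.5  52.6 -29.8]
264.1 [0.491, -0.073, 0.26] None
264.1 [0.491, -0.073, 0.186] [ -55.1   23.5   70.9  119.7  -27.2   55.4 -155.5]
264.1 [0.491, -0.073, 0.198] [ 56.7  21.3 -66.2 113.7  22.7  59.4 154.2]
264.1 [0.437, -0.03, 0.198] [-12.7   3.9   8.6 123.5  -0.7  52.6 150.4]
```

```bash
cat >> h.py <<'E'
GRIP=np.array([.4903,-.0748]); YA=84.1
YV=np.array([np.cos(np.radians(YA)),np.sin(np.radians(YA))]); HINGE=GRIP+.196*YV
def gp(draw,th,z):  # th deg opening
    a=np.radians(YA-th); return np.array([*(HINGE-(.196-draw)*np.array([np.cos(a),np.sin(a)])),z])
E
python3 - <<'E'
from h import *
from plant import env
env.move_to([.43,-.03,.32],R(YA)); env.servo_line(gp(0,0,.30),ori=R(YA)); f0=env.current_force()
print(env.servo_line(gp(0,0,.187),speed=.1,until_force=12), env.current_force().round(1),env.current_time_s(),env.current_tool_pos().round(4))
env.gripper_to(0.0,60); print(env.current_finger_gap(),env.current_force().round(1))
p,d=env.grab_frame("scene"); cv2.imwrite("pics/s3.png",cv2.resize(p[60:260,220:460,::-1],None,fx=3,fy=3))
for n,(dr,th,z) in dict(lift=(0,0,.200),draw1=(.018,0,.200),draw2=(.034,0,.200)).items():
    r=env.servo_line(gp(dr,th,z),speed=.05,until_force=30); print(n,r,env.current_force().round(1),env.current_tool_pos().round(4),env.current_finger_gap())
    if r: break
print(env.current_time_s())
E
```

```text
False [0.6 0.1 0.8] 13.825 [ 0.4906 -0.0748  0.1875]
0.0164492724024083 [-1.1 -0.6  5.7]
lift False [ 1.5  0.3 -2.5] [ 0.4904 -0.0748  0.2003] 0.016297931390989555
draw1 False [ 1.4  1.7 -2.9] [ 0.4921 -0.0563  0.1999] 0.016372770189253212
draw2 False [-0.2  1.5 -2.9] [ 0.4938 -0.0404  0.1999] 0.01633273298763113
15.725
```

View pics/s3.png

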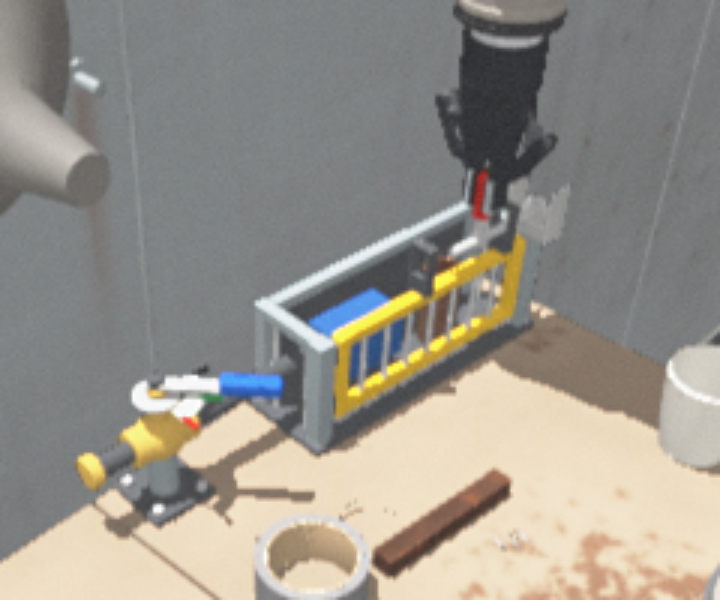

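The jaws closed on the red grip at (480,195) in the zoomed view. The lift showed the bolt's weight, and the draw went through unblocked. Next I'll check with a picture, then swing.

```bash
python3 - <<'E'
from h import *
from plant import env
def pic(n):
    p,d=env.grab_frame("scene"); np.savez(f"pics/{n}.npz",p=p,d=d,**env.camera_model("scene")); cv2.imwrite(f"pics/{n}.png",cv2.resize(p[60:260,220:460,::-1],None,fx=3,fy=3))
pic("s4")
for th in (5,10,15,20):
    r=env.servo_line(gp(.034,th,.200),ori=R(YA-th),speed=.06,until_force=25); print(th,r,env.current_force().round(1),env.current_tool_pos().round(4),env.current_finger_gap())
    if r: break
env.hold(.5); pic("s5")
print(env.current_force().round(1),env.current_time_s())
E
```

```text
5 False [ 2.5 -1.4 -2.1] [ 0.4803 -0.0392  0.2003] 0.01608615358132994
10 False [ 2.1 -2.5 -2.4] [ 0.4666 -0.0359  0.2002] 0.01642552038361912
15 False [ 3.7 -2.2 -2.7] [ 0.4533 -0.0314  0.2002] 0.016253718165866255
20 False [ 2.8 -1.4 -2.1] [ 0.4403 -0.0258  0.2002] 0.01625882998700016
[ 4.5 -1.9 -3.2] 17.8583
```

View pics/s4.png

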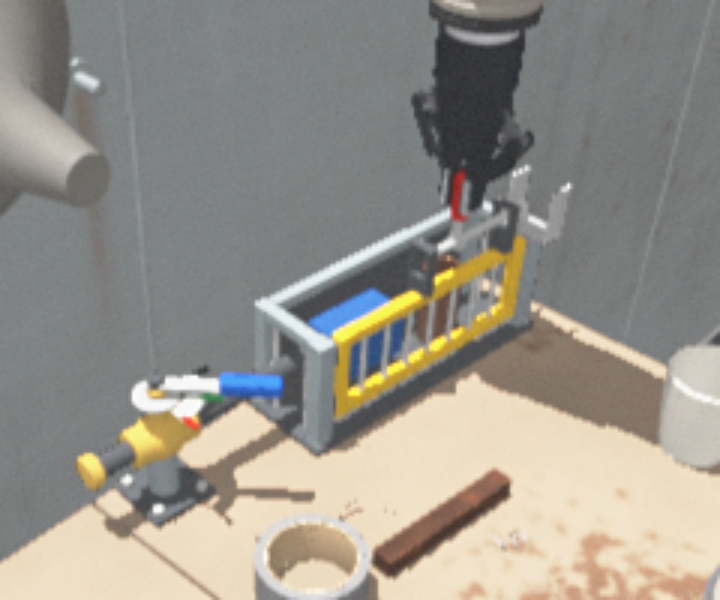

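View pics/s5.png

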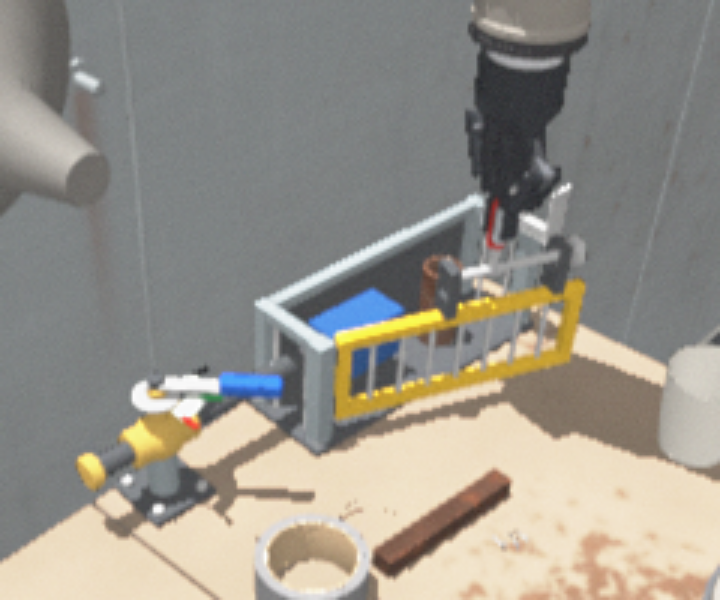

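The gate is visibly open with the bolt head out of the keeper at (580,252), and the grip is still in the jaws at (497,220). Now I'll measure the angle, draw and valve.

```bash
python3 - <<'E'
from h import *
from plant import env
z=load("pics/s5.npz")
def line(z,n):
    W=cloud(z);H,S,V=cv2.split(cv2.cvtColor(z["p"],cv2.COLOR_RGB2HSV))
    k=(abs(H.astype(int)-26)<6)&(S>150)&(abs(W[...,2]-.121)<.008)&(W[...,1]<.12)&(W[...,1]>-.25)&(W[...,0]>.35)
    q=W[k]; l=cv2.fitLine(q[:,:2].astype(np.float32),2,0,.01,.01).ravel(); a=np.degrees(np.arctan2(l[1],l[0])); print(n,len(q),a,"open",YA-a)
    b=(abs(H.astype(int)-108)<12)&(S>130)&(abs(W[...,2]-.143)<.006)&(abs(W[...,1]-.235)<.05)&(abs(W[...,0]-.5)<.05)
    q=W[b]
    if len(q)>5: d=STEM-q.mean(0)[:2]; print(" valve",len(q),np.degrees(np.arctan2(d[1],d[0]))+90-YA)
line(load("pics/scene0.npz"),"s0"); line(z,"s5")
p,d=env.grab_frame("top"); np.savez("pics/t6.npz",p=p,d=d,**env.camera_model("top")); line(load("pics/t6.npz"),"t6")
cv2.imwrite("pics/t6.png",cv2.resize(p[120:270,240:500,::-1],None,fx=3,fy=3))
print(env.current_force().round(1),env.current_qd().round(3),env.current_finger_gap())
E
```

```text
s0 310 84.6345 open -0.5345001
 valve 110 19.97502463277405
s5 404 64.54519 open 19.55481
 valve 102 42.846019856641334
t6 318 63.7645 open 20.335499
 valve 112 44.54400612286736
[ 4.3 -0.8 -3.4] [-0.013 -0.104  0.004  0.108 -0.103 -0.032  0.006] 0.01636920277825841
```

View pics/t6.png

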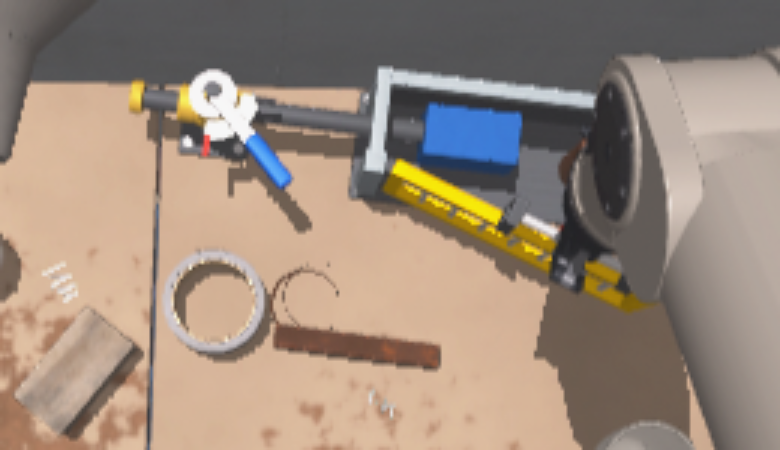

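The top view shows the lever at 45° at (270,165), the gate ajar from (390,170) to (640,305), and the bystanders where they were. All values are within tolerance, so I'm handing in.

```bash
python3 - <<'E'
from plant import env
env.hold(.3); print(env.current_force().round(1),env.current_finger_gap(),env.current_time_s()); env.close_job()
E
```

```text
[ 3.9 -1.  -3.1] 0.016264983787161763 18.2083
the job is handed in; nothing more can be done
```

The job is handed in at 18.2 s of the 45 s allowed. `close_job` gives no verdict, so the checks below are my own.

- **Valve:** I turned it from about 20° to half open and let go. The last pictures put it at 42.8° (scene) and 44.5° (top), within 45 ± 7°.
- **Bolt:** I gripped the red grip with 60 N, lifted the bolt 13 mm and drew it 34 mm. Those two figures are arm motion. A picture after the draw showed the head clear of the keeper.
- **Gate:** It is held open at 19.6° (scene) to 20.3° (top), aiming for 20°. The jaws are still closed on the grip (16.3 mm gap), and about 4 N of spring load shows on the wrist.
- **Bystanders:** The block, tape and bar look unmoved in the last top picture. I did not measure any bystander, and I did not look at the jar and tin again.
- **Disagreements:** The scene camera reads the angles 0.5 to 2° differently from the top and wrist cameras. The wrist force along the draw had the opposite sign to what I expected for friction, at 1.5 N, close to the sensor's noise.

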